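# Close the keeper over the displayed cricket bail

## Task

Two identical wooden display stands sit on the shelf, both with their seesaw keepers open; only one has a cricket bail lying in its cradle. On that stand, push the raised paddle of the keeper down past its centre so that it snaps over and stays shut over the bail. Leave the bail lying in its cradle and the empty stand's keeper open, and let go.

Things in the scene. Friction and masses are not known exactly. Their poses are not given: they have to be found in the camera images.
- keeper (a joint): Aluminium seesaw strip on the fixed dark wooden stand (base 220 x 64 mm) that holds the bail; pin 83 mm above the shelf, brass weight over the pin (its top 146 mm above the shelf). Rad: -0.3 open (paddle end up), 0 level, +0.3 shut (paddle just above the bail). The weight tips it from 0 to either stop: the push takes about 0.7 N at first, nothing at 0, then it snaps shut by itself.
- keeper_paddle (a point): Place to push: centre of the top face of the keeper's wide end, a flat plate 40 (along) x 36 (across) x 8 mm, 88 mm from the pin, over the bail, facing the robot within 35 degrees. About 112 mm above the shelf when open, 60 when shut; moves almost straight down, 52 mm in all. Its frame turns with the keeper: x towards the pin, y along the pin, z out of the top.
- bail: Pale turned-wood cricket bail lying loose between two low ridges in the stand's cradle, across the stand, under the paddle: 109 mm long (its y axis), 16 mm thick; origin at its centre, 40 mm above the shelf. Other bails lie flat on the shelf or stand upright in a small spring clip; they are not part of the job.
- spare_keeper (a joint): Keeper of the identical stand with the empty cradle, its centre more than 250 mm to the left or right of the other stand's. Same values: -0.3 open, +0.3 shut. It starts open and is to stay open.
There are look-alikes about, which are no part of the job. What is shaped like the part that bears keeper but blue or green is not meant.

How it is judged (in metres and radians):
At the end, for the whole second after the job is handed in: The keeper over the bail is snapped shut (above +0.25 rad), the bail rests in its cradle within 15 mm of where it started, and the empty stand's keeper is still open (below -0.2 rad) (value of joint keeper above 0.25 rad and value of joint spare_keeper below -0.2 rad and distance of bail from where it was at the start of the episode below 0.015 m and linear speed of bail below 0.02 m/s); the robot touches nothing.
It fails at once if the empty stand's keeper is pushed to its centre or over (value of joint spare_keeper above -0.02 rad).
It also fails if it takes over 29 s, if anything falls off the work surface, if the arm or the gripper's body presses on something with over 40 N, if the wrist force passes 120 N, or if a joint passes its speed limit or range.

## Robot

A 7-joint arm with a two-finger parallel gripper is mounted at the origin on the work surface. World frame = base frame: x ahead of the robot, y to its left, z up, the work surface at z = 0. Lengths are in mm, angles in rad, forces in N, time in s.
With the tool pointing down it reaches from about 400 to 850 mm from the base axis. Payload 10.4 kg.
Tool frame: the origin (TCP) lies between the finger pads; the fingertips stand 11 mm ahead of it and the grasp point (between the pads) lies 8 mm behind it (bot.tip_reach is the distance from the TCP to the fingertips, in mm); z points along the fingers, y is the line along which they close (so a half turn about z gives the same grasp; the last joint's range is limited). The gripper opens to 87 mm and grips with 3 to 60 N. Pads are 19 mm wide; open, the fingers measure 117 mm over their backs; the gripper's body (75 mm by 190 mm) begins 51 mm behind the grasp point.
Start: joints at [1.203, 0.332, -0.065, 1.46, 0.022, 1.35, -0.088], TCP at [211.277, -588.229, 233.576] pointing down, gripper open.
Joint ranges: [-2.6, 2.6], [-0.5, 2.12], [-1.47, 1.34], [0.16, 2.42], [-1.27, 4.41], [0.06, 2.06], [-2.6, 2.6]. Speed limits (rad/s): [2.22, 2.22, 2.79, 2.79, 3.14, 3.14, 3.14].

## Interface

Orientations are given as a unit quaternion [x, y, z, w].
In Python, from rig import bot, imaging gives the robot as it stands. The module is installed in compiled form; this text tells all that it offers.
- The arm moves only by the shell command python3 -m creep 'ROWS' [FORCE]. ROWS is JSON, a list that holds one entry, the list of rows, each a list of 7 numbers: the closure, from 0 (fully open) to 1 (shut), then the shift along the tool's x, y, z in mm, then the turn, a rotation vector about the tool's x, y, z in rad. A call has 1 to 12 rows; each row shifts and turns the commanded pose from where the row before left it, along the tool's axes as they then stand; what a row does not reach is not made up. A row lasts 1/10 s, in which the tool goes at most 50 mm and 8.59 degrees, less where a joint would pass 70% of its speed; a pose out of reach is approached as far as the arm can. A call with a gripper value outside its range is refused whole. The fingers move at their own pace and stop on an object; FORCE is the grip in N (left out, the last holds). Time passes only in rows, so rows that do not move let the fingers close. It gives the time, the measured TCP pose, the force, the opening and the grip force at its end, in the units of the state.
- bot.sense(): the state, without advancing time (a new reading comes with each control period).
- imaging.grab_frame(name): name is "scene" or "side" or "wrist"; returns a dict with "image" (420x560x3 uint8, red, green, blue), "vfov" (degrees; the focal length in pixels is half the picture's height over the tangent of half this angle, whatever the lens; pixels are square), "cx", "cy" (the principal point, pixels), "extrinsics" (4x4, takes a point from camera to world coordinates); the wrist camera has in their place "T_tool_cam" (4x4, takes a point from camera to tool coordinates, whose origin is the TCP and whose axes are the flange's). Camera axes: x right, y down, z forward; pixel columns grow to the right and rows downward; lengths in mm; the calibration is good to about 2 mm. A picture is of the moment at which its call begins: read the wrist's pose just before it. There is no depth.
- bot.sign_off(): hands the job in; it is judged then, once.
Trained networks look in a picture, given as the dict that the camera call returned (one of the last four; its "shot" number tells which), for a name from the list of things; names that differ only in an ending like _2 or _b are one class to them, and where a whole thing is asked for, a point or a joint stands for the part that bears it (a point fixed in the world has none). Each returns a list of dicts, best first, with "conf" (0 to 1); they miss things now and then, are a little off and sometimes report something else, mostly with a low value. They report only what shows in the picture. A call takes as long as a camera call. They do not tell look-alikes from the thing itself.
- imaging.spot_in(picture, label): "bbox" ([left, top, right, bottom] in pixels, round what is visible of it).
- imaging.spot_point(picture, label): "pixel" ([column, row] in pixels: a listed point, or the origin of a listed thing).
The state is a dict: "time_s": time; "qpos": joint angles; "qvel": joint speeds; "joint_torque": joint torques, N m; "eef_pos": TCP position; "tcp_rot": TCP orientation; "ft_force": force on the tool from outside, world axes, zero at the start; "ft_torque": the same for the moment, N m; "gripper_width": finger opening in mm; "grasp_force": force on a finger pad.
Only numpy, scipy, OpenCV 4.12 (cv2) and the standard library are available. Lean on these libraries where they do the work, as an engineer would, in place of code of your own. Each camera call takes 0.05 s, during which the arm holds its last target. There are 200 camera calls.

## Working session

There is one attempt and no reset: what is moved stays moved. The work goes in short steps, Python scripts to look and compute and a shell command to move; the robot and the scene stay as the last step left them, time stands still between calls to the robot, and variables do not carry over. Pictures are saved under pics/ and viewed, at most 10 in all, crops included, and the job is handed in when it is done.

```bash
mkdir -p pics
cat > h.py <<'E'
import numpy as np, cv2
from rig import bot, imaging
from scipy.spatial.transform import Rotation as R
def f(p): return p["image"].shape[0]/2/np.tan(np.radians(p["vfov"])/2)
def ray(p,px,T=None):
    T=np.array(p["extrinsics"]) if T is None else T
    d=np.array([(px[0]-p["cx"])/f(p),(px[1]-p["cy"])/f(p),1.])
    return T[:3,3],T[:3,:3]@d
def atz(p,px,z,T=None):
    o,d=ray(p,px,T); return o+d*(z-o[2])/d[2]
def tri(a,b):
    A=np.zeros((3,3));B=np.zeros(3)
    for o,d in(a,b):
        d=d/np.linalg.norm(d);P=np.eye(3)-np.outer(d,d);A+=P;B+=P@o
    return np.linalg.solve(A,B)
def save(n,im): cv2.imwrite("pics/"+n,im[:,:,::-1])
E
python3 - <<'E'
from h import *
s=bot.sense();print(s["eef_pos"],s["tcp_rot"],s["time_s"],s["gripper_width"])
ims=[]
for c in("scene","side"):
    p=imaging.grab_frame(c);save(c+".png",p["image"])
    print(c,np.round(p["extrinsics"],2).tolist(),f(p),p["cx"],p["cy"])
    for l in("keeper","bail"):
        for d in imaging.spot_in(p,l): print(l,np.round(d["bbox"]),round(d["conf"],2))
    for l in("keeper_paddle","bail"):
        for d in imaging.spot_point(p,l): print(l,np.round(d["pixel"],1),round(d["conf"],2),np.round(atz(p,d["pixel"],112 if l!="bail" else 40)))
E
```

```text
[ 211.12527515 -587.86636199  232.77675243] [ 9.85173028e-01  1.71562319e-01 -1.49523150e-04 -6.73016379e-04] 0.0 86.62318746118927
scene [[-0.78, 0.52, -0.35, 805.76], [0.63, 0.64, -0.45, 444.23], [-0.01, -0.57, -0.82, 952.69], [0.0, 0.0, 0.0, 1.0]] 485.6050941698909 282.98981053425257 212.8566787039473
keeper [263.  94. 317. 154.] 0.69
keeper [389. 224. 467. 290.] 0.66
bail [227. 173. 268. 194.] 0.55
keeper_paddle [242.5 165.2] 0.69 [ 438. -170.  112.]
keeper_paddle [305.5  96.5] 0.64 [ 183. -252.  112.]
keeper_paddle [458.1 232.7] 0.62 [204. 252. 112.]
bail [247.1 184.7] 0.67 [ 434. -167.   40.]
side [[-0.94, -0.24, 0.24, 173.02], [-0.34, 0.64, -0.69, 795.98], [0.01, -0.73, -0.69, 907.48], [0.0, 0.0, 0.0, 1.0]] 476.2412675597726 279.7257481911938 213.60296778137794
keeper [344. 162. 423. 192.] 0.8
keeper [239. 159. 317. 195.] 0.65
keeper_paddle [304.4 178.9] 0.77 [ 435. -150.  112.]
keeper_paddle [413.3 185.8] 0.73 [ 160. -223.  112.]
keeper_paddle [365.5 336.3] 0.6 [180. 264. 112.]
bail [302.5 194.1] 0.57 [ 443. -170.   40.]
```

View pics/scene.png

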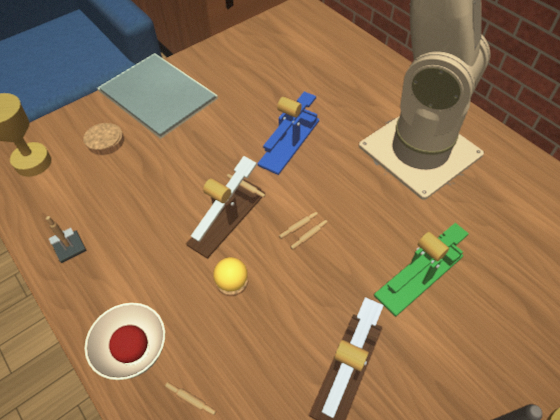

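View pics/side.png

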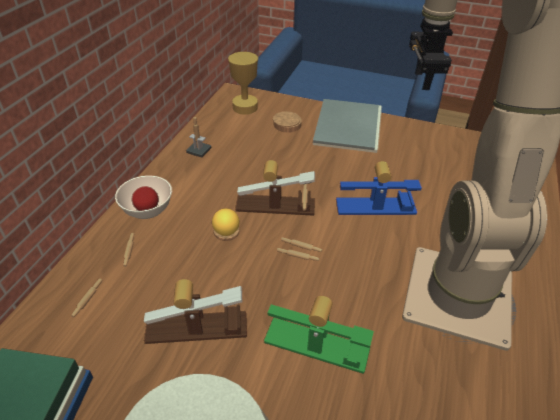

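Candidates by their paddles in the scene picture:
- Dark stand at (242,165), with a pale bail under the paddle at (247,185).
- Dark stand at (371,308), whose cradle looks empty.
- Blue look-alike at (305,97) and green look-alike at (458,232), both ruled out by colour.

I choose the first and check it in a close crop.

Run:
```python
from h import *
a=imaging.grab_frame("scene");b=imaging.grab_frame("side")
i=a["image"];j=b["image"]
z=lambda im,x,y:cv2.resize(im[y:y+100,x:x+130],None,fx=3,fy=3,interpolation=cv2.INTER_CUBIC)
save("crop.png",np.vstack([np.hstack([z(i,180,150),z(i,300,285)]),np.hstack([z(j,220,140),z(j,135,265)])]))
pad=tri(ray(a,(242.5,165.2)),ray(b,(304.4,178.9)));bail=tri(ray(a,(247.1,184.7)),ray(b,(302.5,194.1)))
far=tri(ray(a,(196,236)),ray(b,(239,189)))
print(pad,bail,far)
for u,v in(((193,253),(236,213)),((207,253),(236,213))): print(atz(a,u,0),atz(b,v,0))
# weight
print(tri(ray(a,(217,189)),ray(b,(271,171))))
s=bot.sense();T=np.eye(4);T[:3,:3]=R.from_quat(s["tcp_rot"]).as_matrix();print(T[:3,:3].round(3))
```

```text
[ 437.36903686 -171.7192589   100.70940334] [ 439.25676107 -158.36924733   51.47411803] [ 609.95909814 -114.65129921   52.80447151]
[ 6.28139186e+02 -1.14291954e+02  1.13686838e-13] [603.94684859 -72.81643516   0.        ]
[603.58077155 -94.31618679   0.        ] [603.94684859 -72.81643516   0.        ]
[ 525.11065051 -142.88586657  120.22652838]
[[ 0.941  0.338  0.   ]
 [ 0.338 -0.941 -0.   ]
 [-0.     0.    -1.   ]]
```

View pics/crop.png

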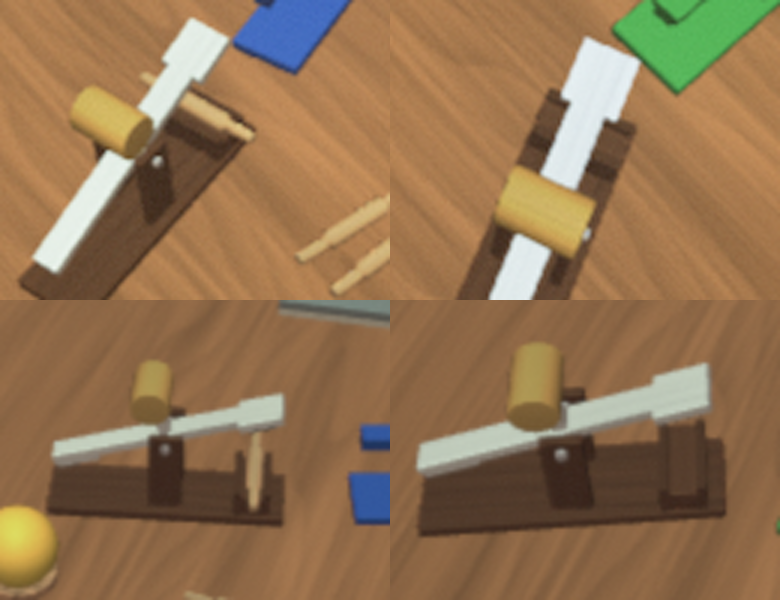

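The crop confirms it. The chosen stand, in the left panels, has the bail in its cradle under the paddle; the other dark stand's cradle is empty. The stand runs at about 18°, and tool x is already along it at 19.8°. Next I move above the paddle with the fingers shut and look from close by.

```bash
python3 -m creep '[[[1,28,-26,-2,0,0,0],[1,28,-26,-2,0,0,0],[1,28,-26,-2,0,0,0],[1,28,-26,-2,0,0,0],[1,28,-26,-2,0,0,0],[1,28,-26,-2,0,0,0],[1,28,-26,-2,0,0,0],[1,28,-26,-2,0,0,0],[1,28,-26,-2,0,0,0],[1,28,-26,-2,0,0,0],[1,28,-26,-2,0,0,0],[1,0,0,0,0,0,0]]]' 20
python3 - <<'E'
from h import *
s=bot.sense();p=imaging.grab_frame("wrist");save("w1.png",p["image"])
T=np.eye(4);T[:3,:3]=R.from_quat(s["tcp_rot"]).as_matrix();T[:3,3]=s["eef_pos"]
M=T@np.array(p["T_tool_cam"]);print(M.round(2).tolist(),s["eef_pos"])
for l in("keeper_paddle","bail"):
    for d in imaging.spot_point(p,l): print(l,np.round(d["pixel"],1),round(d["conf"],2),np.round(atz(p,d["pixel"],112 if l!="bail" else 40,M)))
E
```

```text
time_s: 1.8
eef_pos: [406.9, -210.2, 256.3]
tcp_rot: [0.985, 0.175, 0.001, 0.0]
ft_force: [0.1, -0.6, 0.7]
gripper_width: 2.6
grasp_force: 0.0
[[0.35, -0.9, -0.26, 477.61], [-0.94, -0.33, -0.1, -183.7], [0.0, 0.27, -0.96, 408.95], [0.0, 0.0, 0.0, 1.0]] [ 406.94361218 -210.24300105  256.34400248]
keeper_paddle [251.2 165.9] 0.86 [ 432. -164.  112.]
bail [258.8 159.5] 0.96 [ 432. -166.   40.]
```

View pics/w1.png

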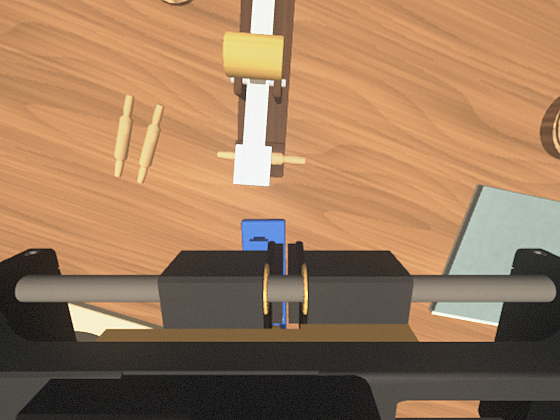

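The wrist picture shows the paddle as a white plate centred at (252,165), with the bail crossing under it at y≈159 and the blue look-alike below at (263,235). The position (432,-164) agrees with the cameras. I go over it, 30 mm above.

```bash
python3 -m creep '[[[1,12,-12,5,0,0,0],[1,12,-12,10,0,0,0],[1,12,-11,20,0,0,0],[1,0,0,25,0,0,0],[1,0,0,25,0,0,0],[1,0,0,15,0,0,0],[1,0,0,0,0,0,0],[1,0,0,0,0,0,0]]]'
python3 - <<'E'
from h import *
a=imaging.grab_frame("scene");b=imaging.grab_frame("side")
z=lambda im,x,y:cv2.resize(im[y:y+150,x:x+130],None,fx=3,fy=3,interpolation=cv2.INTER_CUBIC)
save("c2.png",np.hstack([z(a["image"],180,80),z(b["image"],230,80)]))
E
```

```text
time_s: 2.75
eef_pos: [426.3, -170.8, 155.9]
tcp_rot: [0.985, 0.171, -0.0, -0.0]
ft_force: [0.0, -0.4, 0.3]
gripper_width: 0.8
grasp_force: 0.0
```

View pics/c2.png

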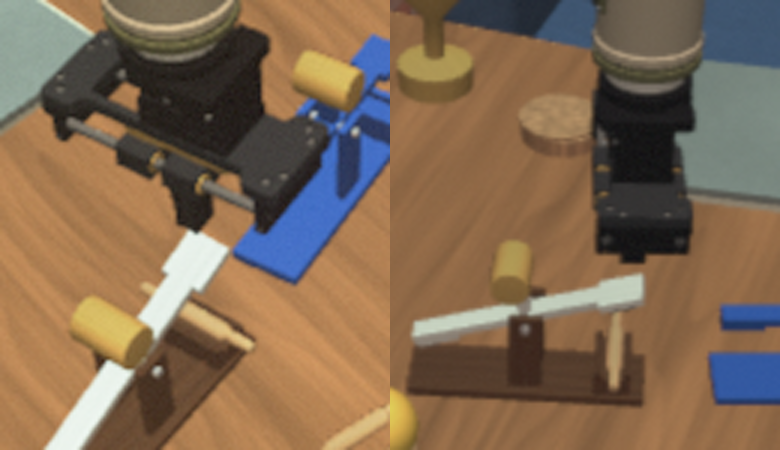

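The shut fingers stand just beyond the paddle end and above it, clear of the weight and the blue stand. I shift 5 mm in and press.

```bash
python3 -m creep '[[[1,5,-5,10,0,0,0],[1,0,0,10,0,0,0],[1,0,0,7,0,0,0],[1,0,0,5,0,0,0],[1,0,0,5,0,0,0],[1,0,0,5,0,0,0],[1,0,0,5,0,0,0],[1,0,0,5,0,0,0],[1,0,0,5,0,0,0],[1,0,0,5,0,0,0],[1,0,0,4,0,0,0],[1,0,0,0,0,0,0]]]'
python3 - <<'E'
from h import *
a=imaging.grab_frame("scene");b=imaging.grab_frame("side")
z=lambda im,x,y:cv2.resize(im[y:y+150,x:x+130],None,fx=3,fy=3,interpolation=cv2.INTER_CUBIC)
save("c3.png",np.hstack([z(a["image"],180,110),z(b["image"],230,90)]))
E
```

```text
time_s: 4.05
eef_pos: [429.2, -163.3, 88.9]
tcp_rot: [0.985, 0.172, -0.0, -0.0]
ft_force: [-0.4, -0.3, 0.1]
gripper_width: 0.4
grasp_force: 0.0
```

View pics/c3.png

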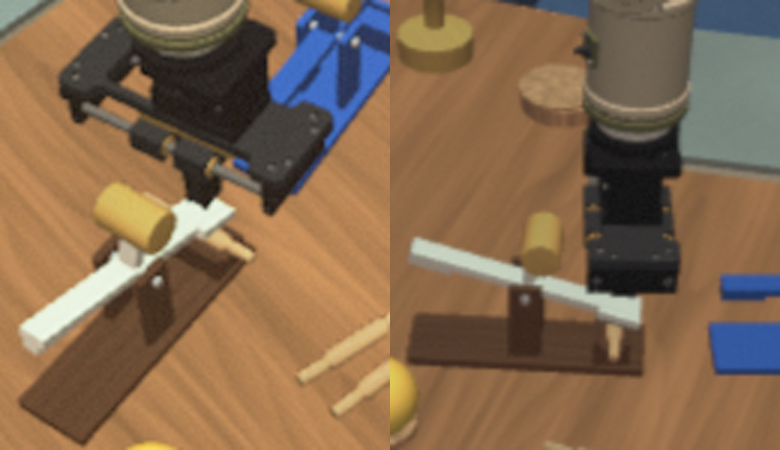

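It has snapped shut, with the paddle down over the bail. The next move retreats straight up.

```bash
python3 -m creep '[[[1,0,0,-10,0,0,0],[1,0,0,-20,0,0,0],[1,0,0,-30,0,0,0],[1,0,0,-30,0,0,0],[1,0,0,-30,0,0,0],[1,0,0,-20,0,0,0],[1,0,0,0,0,0,0],[1,0,0,0,0,0,0],[1,0,0,0,0,0,0]]]'
python3 - <<'E'
from h import *
a=imaging.grab_frame("scene");b=imaging.grab_frame("side")
for p in(a,b):
  for d in imaging.spot_point(p,"bail"): print(np.round(d["pixel"],1),round(d["conf"],2),np.round(atz(p,d["pixel"],40)))
z=lambda im,x,y:cv2.resize(im[y:y+130,x:x+130],None,fx=2,fy=2,interpolation=cv2.INTER_CUBIC)
save("c4.png",np.hstack([z(a["image"],180,130),z(b["image"],220,120),z(b["image"],135,245)]))
E
```

```text
time_s: 5.05
eef_pos: [429.1, -163.3, 228.9]
tcp_rot: [0.985, 0.172, -0.0, -0.0]
ft_force: [0.0, -0.6, 0.0]
gripper_width: 0.4
grasp_force: 0.0
[242.7 182.9] 0.5 [ 439. -178.   40.]
[306.4 197.1] 0.37 [ 429. -162.   40.]
```

View pics/c4.png

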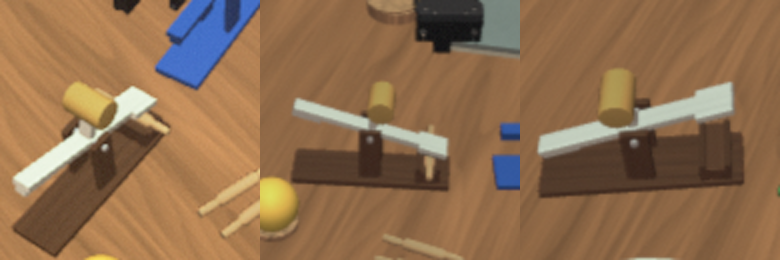

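The keeper is shut, the bail is in its cradle, the empty stand's keeper is open and the arm is clear.

```bash
python3 -c "
from rig import bot
print(bot.sign_off())"
```

```text
the job is handed in; nothing more can be done
None
```

The job is handed in: the keeper over the bail snapped shut and stayed shut, the bail is still in its cradle, the empty stand's keeper is still open, and the arm is clear, all by the final pictures at about 5 s; the sign-off returned no verdict.

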